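# Unlock the filler's valve lever and hold it open

### The job

The hopper is off and the filler's barrel is to be drained: pull the long locking rod up out of its upright socket on the machine's base and stand it in the tall steel pot. Then swing the spring-loaded valve lever round, against its spring, all the way to its stop post and finish holding it there: do not let go, the lever must still be held at the stop when you end. Leave the bowl, the jar and the spoon where they are, and keep the pot standing.

Things in the scene. Friction and masses are not known exactly. Their poses are not given: they have to be found in the camera images.
- filler: Table-top steel piston filler without hopper, fixed. Origin: on the table, on the vertical pivot axis of the valve lever; z up, +x roughly away from the robot (turned up to 0.4 rad). Base plate 270 x 150 x 12 mm (x, y, z), centred. On the axis a round valve column, 70 mm across, 120 mm high; from it a barrel, 90 mm wide with tie bars, top at 81 mm, runs along +x to 192 mm.
- socket (a point): Centre of the mouth of the rod's socket, an upright steel tube fixed on the filler's base plate: 27 mm outside, 13 mm bore, rim 67 mm above the table, bore floor 16 mm above the table. At x = -99, y = -15 mm in the filler's frame.
- stop_post (a point): Centre of the top of the stop post, an upright dark steel pin 16 mm thick fixed on the base plate, top 100 mm above the table, at x = -46, y = 53 mm in the filler's frame. The lever's bar is at its stop when its side meets this post.
- valve_arm (a joint): Lever angle (rad) about the filler's pivot axis: 0 at rest, 1.3 at the stop post (hard limit), growing clockwise seen from above. In the filler's frame the lever points from the pivot at angle 3.84 minus this value from +x. Its spring pulls back to 0: 0.28 N m at rest, 0.99 N m at the stop, 2 to 7 N at the handle; let go, it flies back. Blocked at about 0.4 while the rod is in its socket.
- lever_grip (a point): Point on the axis of the upright white plastic round handle at the end of the valve lever (a flat steel bar 20 mm wide, 12 mm thick, upper face 91 mm above the table, reaching 160 mm from the pivot). Handle 22 mm in diameter, from 91 to 150 mm above the table. The point is 150 mm from the pivot axis and 130 mm above the table: where to pinch it. It moves with the lever.
- rod: The locking rod, 180 mm long, about 110 g: steel, 10 mm in diameter, with a wooden grip 22 mm in diameter from 106 mm up to its top. Origin: centre of its lower end; z along the rod to the grip. At the start it stands upright in the socket, lower end 16 mm above the table, 51 mm deep in the bore, with about 1.5 mm play all round.
- rod_grip (a point): Middle of the rod's wooden grip, on its axis 145 mm from the lower end.
- pot: The tall straight steel pot, loose, open at the top: 76 mm across the rim, 120 mm high, wall 3 mm, inner floor 5 mm above the table, about 0.7 kg. Origin: centre of its underside; z up. It stands to the left or to the right of the machine, the bowl on the other side.
- bowl: Low steel bowl, 120 mm across, 50 mm high, bystander. Origin: centre of its underside.
- jar: Closed jar, 68 mm across, 110 mm high, bystander. Origin: centre of its underside.
- spoon: Wooden spoon, 220 mm long, lying flat, bystander. Origin about its middle, x axis along it.
Mind the look-alikes: they are no part of the job. Leave any orange look-alike of the pot alone.

How it is judged:
By the outcome, as a careful person would: the job done as asked, in the order asked, and still so for the second after the job is handed in, while the arm keeps its last pose, push and grip.
It also fails if it takes over 58 s, if anything falls off the work surface, if the arm or the gripper's body presses on something with over 40 N, if the wrist force passes 120 N, or if a joint passes its speed limit or range.

### The arm

A 6-joint arm with a two-finger parallel gripper is mounted at the origin on the work surface. World frame = base frame: x ahead of the robot, y to its left, z up, the work surface at z = 0. Lengths are in mm, angles in degrees, forces in N, time in s.
With the tool pointing down it reaches from about 300 to 850 mm from the base axis. Payload 4.2 kg.
Tool frame: the origin (TCP) lies at the very end of the fingers, on their centre line; the grasp point (between the pads) lies 19 mm behind it (hold_point_z is the z of the grasp point in the tool frame, in mm); z points along the fingers, y is the direction in which the jaws open and shut (so a half turn about z gives the same grasp; the last joint's range is limited). The gripper opens to 91 mm and grips with 3 to 60 N. Pads are 32 mm wide; open, the fingers measure 118 mm over their backs; the gripper's body (76 mm by 178 mm) begins 60 mm behind the grasp point.
Start: joints at [-72.823, 18.312, 89.639, -0, 72.044, -1.146], TCP at [180.77, -545.862, 213.976] pointing down, gripper open.
Joint ranges: [-177.97, 177.97], [-48.28, 115.42], [12.27, 149.76], [-77.06, 257.06], [2.81, 150.46], [-146.56, 146.56]. Speed limits (degrees/s): [147.25, 147.25, 180, 180, 180, 180].

### API

Orientations are given as [roll, pitch, yaw] about the fixed x, y, z axes, in that order (R = Rz(yaw) Ry(pitch) Rx(roll)).
In Python, from workcell import state, grab_frame, job_done, hold_point_z gives the robot as it stands. The module is installed in compiled form; this text tells all that it offers.
- The arm moves only by the shell command python3 -m creep 'ROWS' [FORCE]. ROWS is JSON, a list of rows, each a list of 7 numbers: the closure, from 0 (fully open) to 1 (shut), then the shift along the tool's x, y, z in mm, then the turn, a rotation vector about the tool's x, y, z in degrees. A call has 1 to 5 rows; each row shifts and turns the commanded pose from where the row before left it, along the tool's axes as they then stand; what a row does not reach is not made up. A row lasts 1/8 s, in which the tool goes at most 62.5 mm and 10.7 degrees, less where a joint would pass 70% of its speed; a pose out of reach is approached as far as the arm can. A call is refused whole if a number of a shift passes 62.5 or a number of a turn 10.7, either way. A call with a gripper value outside its range is refused whole. The fingers move at their own pace and stop on an object; FORCE is the grip in N (left out, the last holds). Time passes only in rows, so rows that do not move let the fingers close. It gives the time, the measured TCP pose, the force and the opening at its end, in the units of the state.
- state(): the state, without advancing time (a new reading comes with each control period).
- grab_frame(name): name is "scene" or "top" or "wrist"; returns a dict with "frame" (400x640x3 uint8, red, green, blue), "fx", "fy", "cx", "cy" (pixels), "view" (4x4, takes a point from world to camera coordinates). Camera axes: x right, y down, z forward; pixel columns grow to the right and rows downward; lengths in mm; the calibration is good to about 2 mm. A picture is of the moment at which its call begins. There is no depth.
- job_done(): hands the job in, once; it reports no verdict.
The state is a dict: "time_s": time; "qpos": joint angles; "qvel": joint speeds; "effort": joint torques, N m; "ee_pos": TCP position; "ee_rot": TCP orientation; "force": force on the tool from outside, world axes, zero at the start; "torque": the same for the moment, N m; "gripper_width": finger opening in mm.
Only numpy, scipy, OpenCV 4.12 (cv2) and the standard library are available. Lean on these libraries where they do the work, as an engineer would, in place of code of your own. Each camera call takes 0.05 s, during which the arm holds its last target.

## Working session

There is one attempt and no reset: what is moved stays moved. The work goes in short steps, Python scripts to look and compute and a shell command to move; the robot and the scene stay as the last step left them, time stands still between calls to the robot, and variables do not carry over. Pictures are saved under pics/ and viewed, and the job is handed in when it is done.

```bash
mkdir -p pics; cat > h.py <<'E'
import numpy as np, cv2
from workcell import state, grab_frame, job_done, hold_point_z
def save(name,out):
    f=grab_frame(name); cv2.imwrite('pics/'+out+'.png',f['frame'][:,:,::-1]); np.savez('pics/'+out+'.npz',**{k:f[k] for k in f}); return f
def load(out): return np.load('pics/'+out+'.npz')
def proj(f,p):
    c=np.array(f['view'])@np.append(np.array(p,float),1); return np.array([f['fx']*c[0]/c[2]+f['cx'],f['fy']*c[1]/c[2]+f['cy']])
def ray(f,uv):
    V=np.array(f['view']);R=V[:3,:3];o=-R.T@V[:3,3]
    d=R.T@np.array([(uv[0]-f['cx'])/f['fx'],(uv[1]-f['cy'])/f['fy'],1]);return o,d/np.linalg.norm(d)
def atz(f,uv,z):
    o,d=ray(f,uv);return o+d*(z-o[2])/d[2]
def tri(*obs):
    A=np.zeros((3,3));b=np.zeros(3)
    for f,uv in obs:
        o,d=ray(f,uv);P=np.eye(3)-np.outer(d,d);A+=P;b+=P@o
    x=np.linalg.solve(A,b)
    return x,[np.linalg.norm((np.eye(3)-np.outer(d,d))@(x-o)) for o,d in [ray(f,u) for f,u in obs]]
def crop(out,x0,y0,x1,y1,s,new):
    im=cv2.imread('pics/'+out+'.png')[y0:y1,x0:x1];cv2.imwrite('pics/'+new+'.png',cv2.resize(im,None,fx=s,fy=s,interpolation=cv2.INTER_CUBIC))
E
python3 - <<'E'
from h import *
for n in ['scene','top','wrist']:
    f=save(n,n+'0'); print(n,f['fx'],f['cx'],f['cy'],np.array(f['view']).round(3).tolist())
print(state(),hold_point_z if not callable(hold_point_z) else hold_point_z())
E
```

```text
scene 471.0153883207 315.92813849977284 195.83050874406166 [[0.604, 0.797, 0.015, -303.02], [0.642, -0.475, -0.602, -310.4], [-0.473, 0.374, -0.798, 1567.099], [0.0, 0.0, 0.0, 1.0]]
top 428.7137994041167 315.04889303589755 204.28412338501695 [[-0.013, -1.0, 0.015, -72.388], [-0.997, 0.011, -0.081, 581.65], [0.081, -0.016, -0.997, 1408.999], [0.0, 0.0, 0.0, 1.0]]
wrist 320.79089533926754 318.42402738206005 197.09785154714572 [[0.315, -0.949, -0.002, -574.844], [-0.911, -0.303, 0.281, -32.583], [-0.267, -0.086, -0.96, 392.826], [0.0, 0.0, 0.0, 1.0]]
{'time_s': 0.15, 'qpos': array([-7.28225028e+01,  1.83419852e+01,  8.96879554e+01, -1.50097095e-03,
        7.20421935e+01, -1.14356999e+00]), 'qvel': array([ 0.09361805, -0.01844861, -0.12584837,  0.01277918, -0.00053299,
       -0.05920044]), 'effort': array([ 3.90652289e-06, -4.12773585e+01, -2.32154489e+01,  7.26770447e-02,
        4.33417142e-02, -9.70535234e-05]), 'ee_pos': array([ 180.6575814 , -545.51200461,  213.34208327]), 'ee_rot': array([-1.79927852e+02, -1.26518018e-05,  1.83215308e+01]), 'force': array([-0.10844658,  0.51752215, -0.51360542]), 'torque': array([-0.03105952, -0.02290799,  0.0452436 ]), 'gripper_width': 91.22789588933256} -18.8
```

View pics/scene0.png

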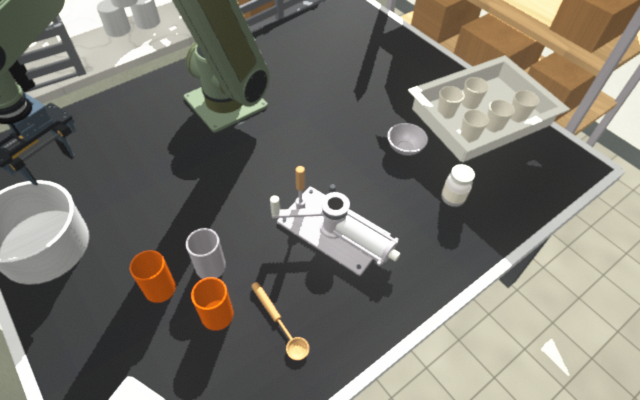

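View pics/top0.png

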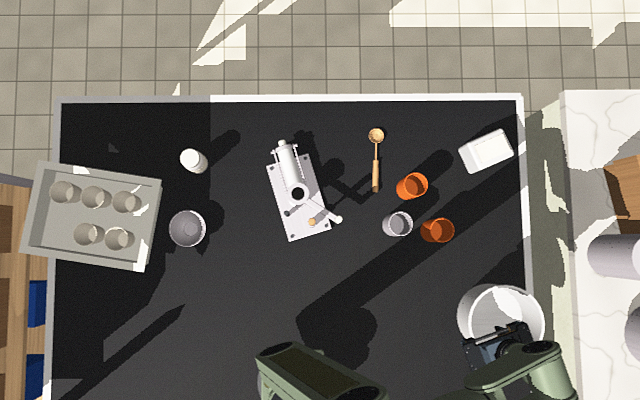

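View pics/wrist0.png

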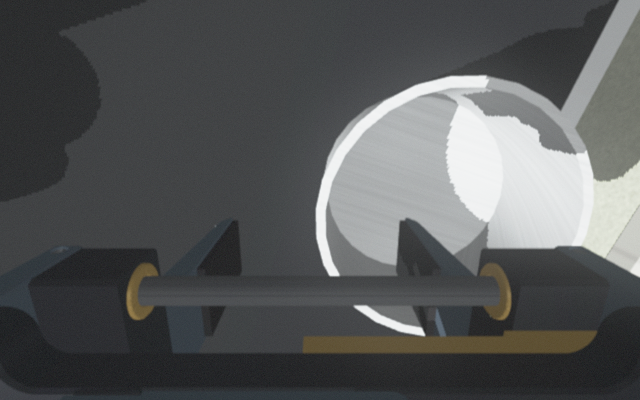

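The scene picture shows the filler at about (335,225), the rod's grip at (300,178), the lever's handle at (275,205), the steel pot at (206,252), and the orange look-alikes at (153,275) and (213,303). In the top view the pot is at (397,224) and the rod's grip at about (312,222). I'll enlarge these areas.

```bash
python3 - <<'E'
from h import *
crop('scene0',180,150,420,300,3.3,'sc');crop('top0',255,130,455,255,4,'tc')
E
```

```text
(no output)
```

View pics/sc.png

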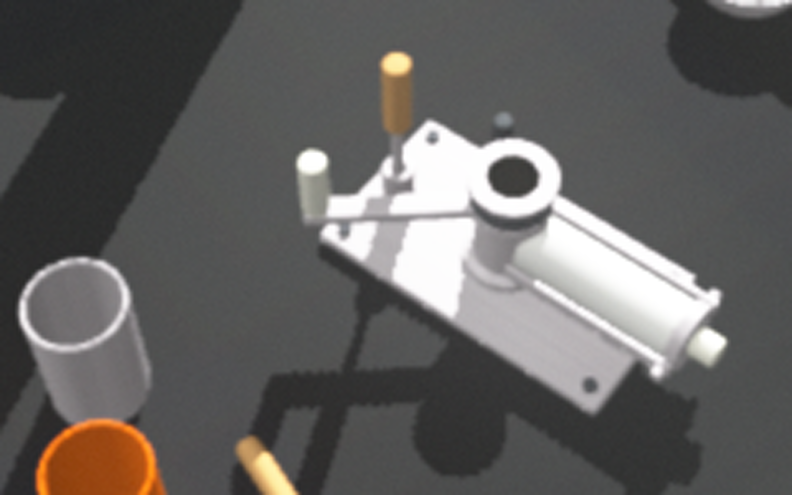

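View pics/tc.png

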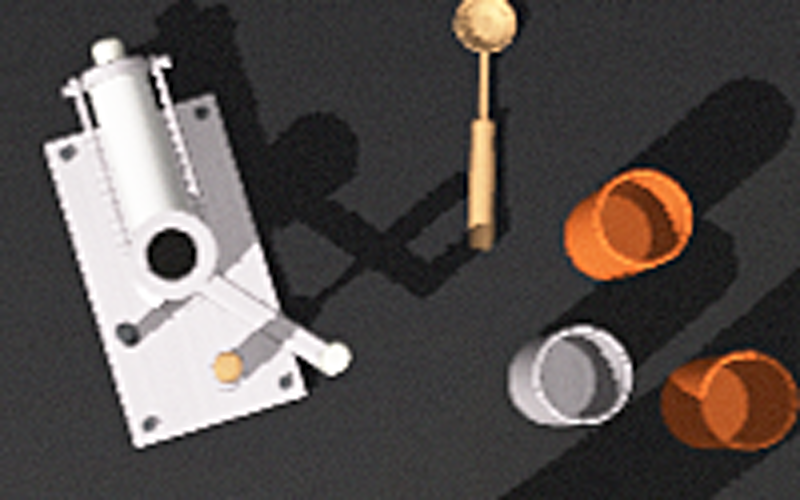

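```bash
cat > m.py <<'E'
from h import *
s=load('scene0');t=load('top0')
S=lambda u,v:((u+.5)/3.3-.5+180,(v+.5)/3.3-.5+150)
T=lambda u,v:((u+.5)/4-.5+255,(v+.5)/4-.5+130)
P={}
for n,a,b in [('col',(514,180),(172,254)),('rod',(397,64),(229,367)),('handle',(313,160),(338,357)),('pot',(75,303),(582,376)),('post',(504,121),(126,333)),('knob',(709,347),(106,50)),
 ('platecorner',(322,236),(306,393)),('plc2',(430,122),(137,446))]:
    x,e=tri((s,S(*a)),(t,T(*b)));P[n]=x;print(n,x.round(1),np.round(e,1))
E
python3 m.py; python3 - <<'E'
E
```

```text
col [609.1 -23.4 117.2] [0.5 0.5]
rod [517.3 -65.7 195.3] [1.1 1.1]
handle [ 525.7 -148.8  152.6] [1.2 1.2]
pot [ 509.5 -342.2  119.7] [0.1 0.1]
post [549.2  14.6  99.4] [1.2 1.2]
knob [784.6  29.6  55.5] [1.4 1.4]
platecorner [ 501.9 -132.3    9.9] [0.5 0.5]
plc2 [459.3  10.    9.7] [0.4 0.4]
```

Each triangulated height agrees with its given size:

| Point | Height (mm) |
|---|---|
| Column | 117 |
| Rod top | 195 |
| Handle top | 153 |
| Pot rim | 120 |
| Stop post | 99 |

Four separate bearings put the filler's yaw at about 16.4°. I'll move above the rod.

```bash
python3 -m creep '[[0.35,0,0,-40,0,0,0],[0.35,20,-15,-20,0,0,0],[0.35,39,-29,0,0,0,0],[0.35,41,-30.5,0,0,0,0],[0.35,41,-30.5,0,0,0,0]]' 40; python3 -m creep '[[0.35,41,-30.5,0,0,0,0],[0.35,41,-30.5,0,0,0,0],[0.35,41,-30.5,0,0,0,0],[0.35,41,-30.5,0,0,0,0],[0.35,41,-30.5,0,0,0,0]]';python3 -m creep '[[0.35,41,-30.5,0,0,0,0],[0.35,41,-30.5,0,0,0,0],[0.35,30,-25,0,0,0,0],[0.35,11,-9,0,0,0,0],[0.35,0,0,0,0,0,0]]'
python3 - <<'E'
from h import *
f=save('wrist','w1');st=state();print(st['ee_pos'],st['ee_rot'],st['qpos'])
for p in [(517.3,-65.7,196),(525.7,-148.8,150),(609.1,-23.4,120),(549,14.6,100)]: print(p,proj(f,p).round(1))
E
```

```text
time_s: 0.78
ee_pos: [282.5, -399.0, 273.8]
ee_rot: [-180.0, -0.0, 18.3]
force: [0.5, 0.3, -0.6]
gripper_width: 59.3
time_s: 1.4
ee_pos: [428.4, -189.8, 273.9]
ee_rot: [-180.0, -0.0, 18.4]
force: [0.5, 0.5, -0.2]
gripper_width: 59.5
time_s: 2.02
ee_pos: [514.6, -63.1, 273.7]
ee_rot: [180.0, 0.1, 18.4]
force: [0.3, 0.1, 0.2]
gripper_width: 59.2
[514.38845812 -63.88731873 273.81562129] [1.79985158e+02 6.43900809e-02 1.83512911e+01] [-8.32387497e+00  1.12862196e+01  9.06895536e+01 -4.30993969e-02
  7.80751037e+01  6.33337499e+01]
(517.3, -65.7, 196) [321.7 202.7]
(525.7, -148.8, 150) [405.4 206.6]
(609.1, -23.4, 120) [309.7  78.2]
(549, 14.6, 100) [258.2 125.1]
```

View pics/w1.png

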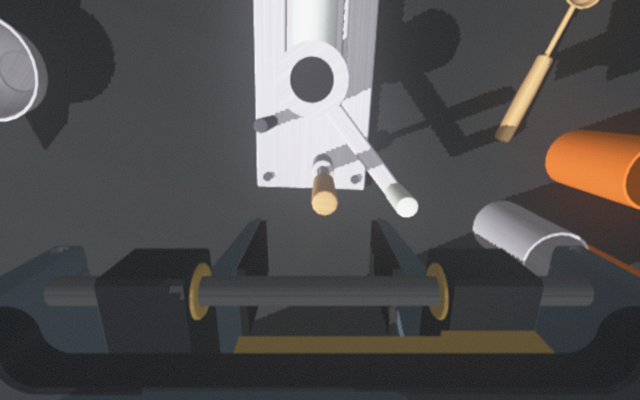

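The wrist view puts the rod top at (324,205) against a predicted (322,203), and the handle at (407,206) against (405,207), so they agree to within about 1 mm. Next I'll descend and grip.

```bash
python3 -m creep '[[0.35,1.6,3,0,0,0,0],[0.35,0,0,40,0,0,0],[0.35,0,0,45,0,0,0],[0.35,0,0,35,0,0,0],[0.35,0,0,12,0,0,0]]' 40; python3 -m creep '[[0.35,0,0,0,0,0,0],[0.9,0,0,0,0,0,0],[0.9,0,0,0,0,0,0],[0.9,0,0,0,0,0,0],[0.9,0,0,0,0,0,0]]';python3 - <<'E'
from h import *
st=state();print(st['ee_pos'],st['ee_rot'],st['force'],st['gripper_width'])
E
```

```text
time_s: 2.7
ee_pos: [516.1, -67.1, 140.2]
ee_rot: [-179.9, 0.2, 18.2]
force: [-0.6, -0.0, 0.6]
gripper_width: 59.3
time_s: 3.32
ee_pos: [517.8, -66.1, 142.3]
ee_rot: [180.0, -0.0, 18.3]
force: [-1.2, 0.3, 0.1]
gripper_width: 22.2
[517.78926877 -66.12465522 142.28773137] [ 1.79976412e+02 -3.33195162e-02  1.83301735e+01] [-1.24150628  0.29169425  0.10790814] 22.1668123532683
```

The grip closed at 22 mm, which is the diameter of the wooden grip. Now I'll lift, slowly at first.

```bash
python3 -m creep '[[0.9,0,0,-8,0,0,0],[0.9,0,0,-12,0,0,0],[0.9,0,0,-15,0,0,0],[0.9,0,0,-15,0,0,0],[0.9,0,0,-15,0,0,0]]' 40; python3 -m creep '[[0.9,0,0,-25,0,0,0],[0.9,0,0,-30,0,0,0],[0.9,0,0,-35,0,0,0],[0.9,0,0,-20,0,0,0],[0.9,0,0,0,0,0,0]]';python3 - <<'E'
from h import *
st=state();print(st['ee_pos'],st['ee_rot'],st['force'],st['gripper_width']);save('scene','s2');crop('s2',180,50,420,250,3,'s2c')
E
```

```text
time_s: 3.95
ee_pos: [517.7, -66.1, 208.3]
ee_rot: [180.0, -0.0, 18.3]
force: [0.8, -0.8, -0.4]
gripper_width: 21.6
time_s: 4.58
ee_pos: [518.3, -66.2, 319.0]
ee_rot: [179.9, -0.2, 18.3]
force: [-0.1, 0.1, -2.1]
gripper_width: 21.6
[518.29424395 -66.23204855 319.04148544] [179.88753499  -0.20974925  18.32194672] [-0.12323403  0.10700813 -2.09035794] 21.59591573493747
```

View pics/s2c.png

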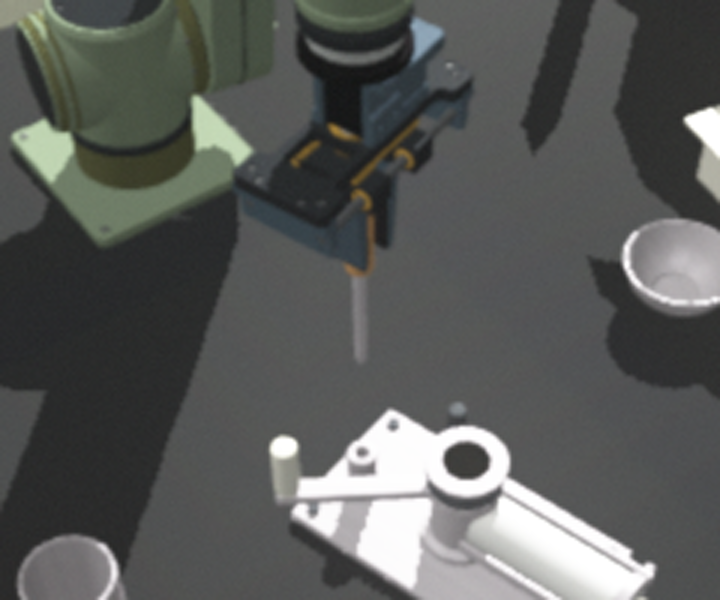

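The rod is out and hangs vertical at crop pixel (360,320), with the socket empty at (360,455). I'll carry it to the pot.

```bash
python3 -m creep '[[0.9,-8,22,0,0,0,0],[0.9,-17,46,0,0,0,0],[0.9,-17,46,0,0,0,0],[0.9,-17,46,0,0,0,0],[0.9,-17,46,0,0,0,0]]' 40; python3 -m creep '[[0.9,-12,33,0,0,0,0],[0.9,-7,20,0,0,0,0],[0.9,0,0,0,0,0,0],[0.9,0,0,0,0,0,0]]';python3 - <<'E'
from h import *
st=state();print(st['ee_pos'],st['ee_rot'],st['force'],st['gripper_width']);f=save('scene','s3');crop('s3',110,140,310,340,3,'s3c');t=save('top','t3');crop('t3',340,170,480,270,5,'t3c')
p=st['ee_pos'];print(proj(f,p-[0,0,126]),proj(t,p-[0,0,126]),proj(f,(509.5,-342.2,120)),proj(t,(509.5,-342.2,120)))
E
```

```text
time_s: 5.25
ee_pos: [509.4, -286.8, 315.4]
ee_rot: [-179.9, 0.1, 18.3]
force: [0.3, 0.5, -1.1]
gripper_width: 21.2
time_s: 5.75
ee_pos: [509.0, -340.5, 316.7]
ee_rot: [-179.9, -0.0, 18.4]
force: [-0.6, 0.3, -0.7]
gripper_width: 21.2
[ 508.95230549 -340.53605533  316.7473016 ] [-1.79924958e+02 -5.58398986e-04  1.83777127e+01] [-0.61367834  0.33615832 -0.71486755] 21.202088789906693
[197.20203822 224.14148968] [404.67029753 222.94544016] [202.29352847 241.40801742] [400.12511348 223.61881512]
```

View pics/s3c.png

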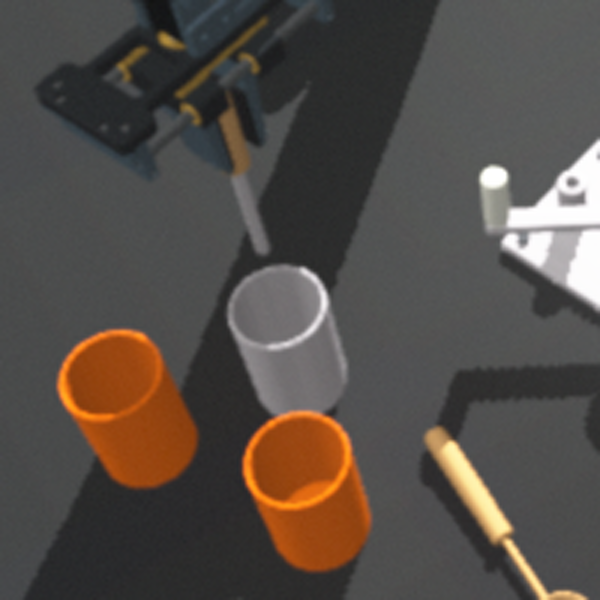

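View pics/t3c.png

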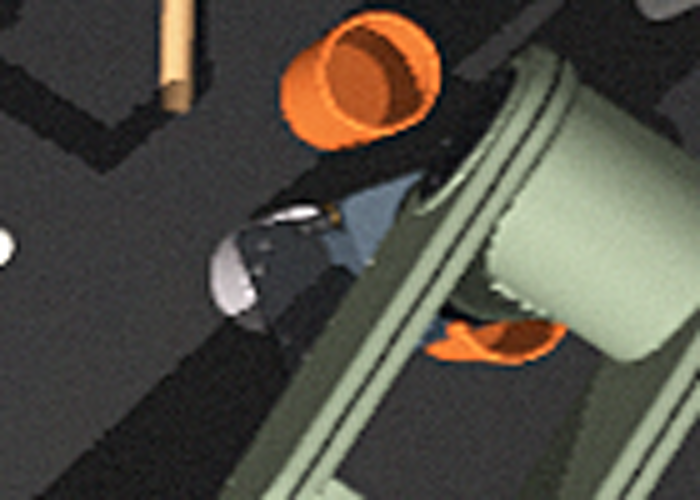

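The rod's lower end is at pixel (197.5,223), against a predicted (197.2,224). It is centred over the pot, so I'll lower it.

```bash
python3 -m creep '[[0.9,0,1,40,0,0,0],[0.9,0,0,45,0,0,0],[0.9,0,0,40,0,0,0],[0.9,0,0,30,0,0,0],[0.9,0,0,15,0,0,0]]' 40; python3 -m creep '[[0.9,0,0,0,0,0,0],[0.9,-8,0,4,0,0,0],[0.9,-8,0,4,0,0,0],[0.9,0,0,3,0,0,0],[0.9,0,0,0,0,0,0]]'
python3 - <<'E'
from h import *
st=state();print(st['ee_pos'],st['force'],st['gripper_width']);f=save('scene','s4');crop('s4',110,140,310,340,3,'s4c')
E
```

```text
time_s: 6.48
ee_pos: [508.8, -341.4, 145.6]
ee_rot: [-179.9, 0.1, 18.4]
force: [0.6, -0.7, -1.3]
gripper_width: 21.3
time_s: 7.1
ee_pos: [493.9, -348.0, 136.0]
ee_rot: [180.0, -0.0, 18.3]
force: [-0.6, -0.5, -0.5]
gripper_width: 21.7
[ 493.86216608 -347.97091848  135.99688798] [-0.57302199 -0.45020256 -0.45143205] 21.713397797103177
```

View pics/s4c.png

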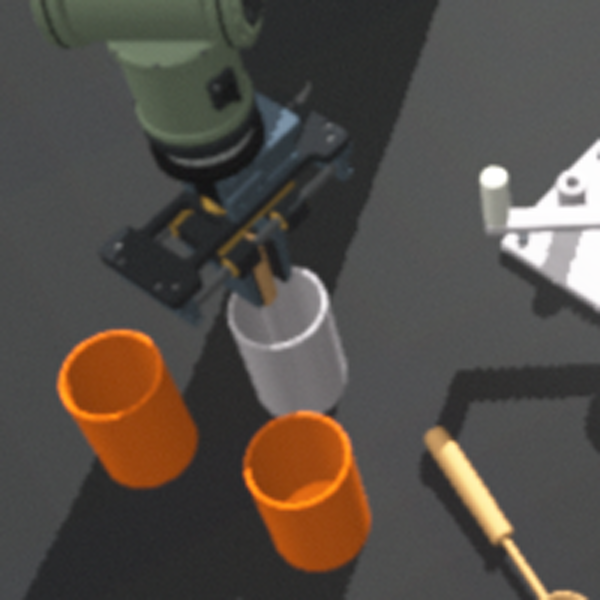

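The rod is inside the pot near its robot-side wall, with the lower end about 5 mm above the floor. I'll lower the last bit and release.

```bash
python3 -m creep '[[0.9,0,0,2.5,0,0,0],[0.9,0,0,1.5,0,0,0],[0.9,0,0,0,0,0,0]]' 40; python3 -m creep '[[0.6,0,0,0,0,0,0],[0.35,0,0,0,0,0,0],[0.35,0,0,0,0,0,0],[0.35,0,0,0,0,0,0],[0.35,0,0,-5,0,0,0]]'
python3 - <<'E'
from h import *
st=state();print(st['ee_pos'],st['force'],st['gripper_width']);f=save('scene','s5');crop('s5',110,140,310,340,3,'s5c')
f=save('wrist','w5')
E
```

```text
time_s: 7.52
ee_pos: [494.0, -347.7, 131.7]
ee_rot: [-180.0, 0.0, 18.3]
force: [0.7, -0.5, -0.8]
gripper_width: 21.3
time_s: 8.15
ee_pos: [493.8, -347.7, 136.8]
ee_rot: [-180.0, 0.0, 18.3]
force: [-0.2, 0.0, -0.6]
gripper_width: 59.4
[ 493.76104334 -347.69943909  136.82300222] [-0.15598703  0.04236346 -0.63612682] 59.396496985226264
```

View pics/s5c.png

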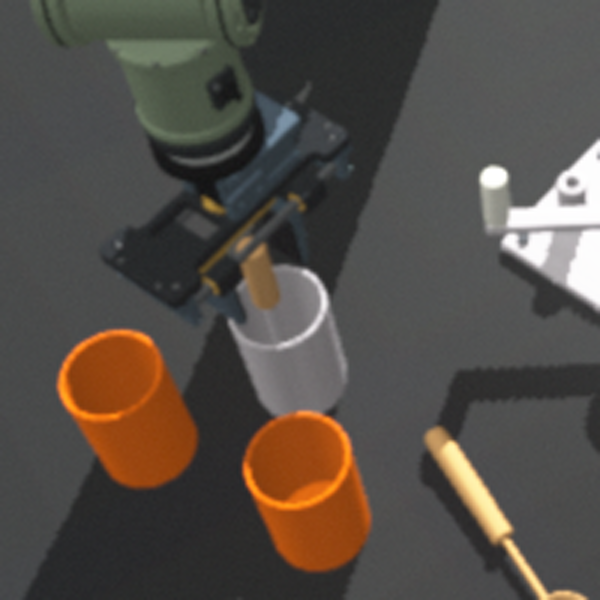

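View pics/w5.png

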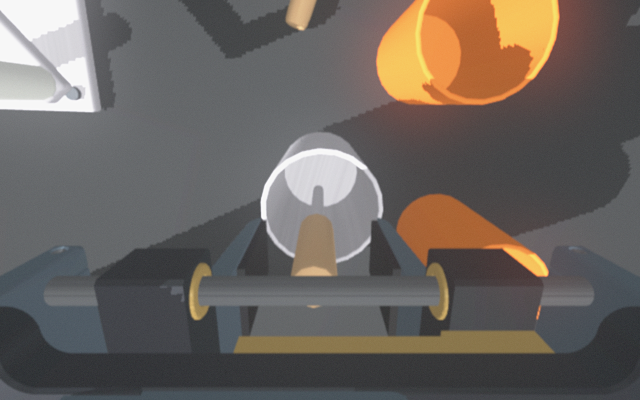

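The rod stands free in the pot, leaning on its near wall, and both fingers are clear of it. I'll rise straight up, check, then go above the handle.

```bash
python3 -m creep '[[0.35,0,0,-20,0,0,0],[0.35,0,0,-35,0,0,0],[0.35,0,0,-40,0,0,0],[0.35,0,0,-30,0,0,0],[0.35,9,-18,0,0,0,0]]' 40; python3 -m creep '[[0.35,22,-43,0,0,0,0],[0.35,22,-43,0,0,0,0],[0.35,22,-43,0,0,0,0],[0.35,18,-32,0,0,0,0],[0.35,0,0,0,0,0,-9.5]]';  python3 -m creep '[[0.35,0,0,0,0,0,-9.5],[0.35,0,0,0,0,0,-9.5],[0.35,0,0,0,0,0,-9.5],[0.35,0,0,0,0,0,0]]'
python3 - <<'E'
from h import *
st=state();print(st['ee_pos'],st['ee_rot'],st['qpos'],st['force'],st['gripper_width']);f=save('scene','s6');crop('s6',110,100,390,300,2.8,'s6c')
f=save('wrist','w6')
for p in [(525.7,-148.8,150),(525.7,-148.8,130),(609.1,-23.4,120)]: print(proj(f,p))
E
```

```text
time_s: 8.88
ee_pos: [497.9, -328.9, 264.5]
ee_rot: [179.7, -0.2, 18.2]
force: [0.2, 0.2, -1.5]
gripper_width: 59.6
time_s: 9.5
ee_pos: [525.3, -144.9, 260.4]
ee_rot: [-179.8, 0.1, 28.3]
force: [-0.2, 0.7, -0.3]
gripper_width: 59.2
time_s: 10.0
ee_pos: [525.2, -147.5, 260.5]
ee_rot: [-179.8, 0.0, 56.3]
force: [-0.3, -0.5, 0.4]
gripper_width: 59.2
[ 525.15308348 -147.52647592  260.54219343] [-1.79845349e+02  3.08859206e-02  5.62511183e+01] [-1.69085599e+01  1.42279783e+01  8.86841140e+01  1.56275074e-02
  7.72448747e+01  1.68368923e+01] [-0.2600084  -0.54971993  0.43249216] 59.17870999364434
[319.13848996 193.99827572]
[319.15512557 188.42772713]
[318.85889321  18.55565553]
```

View pics/s6c.png

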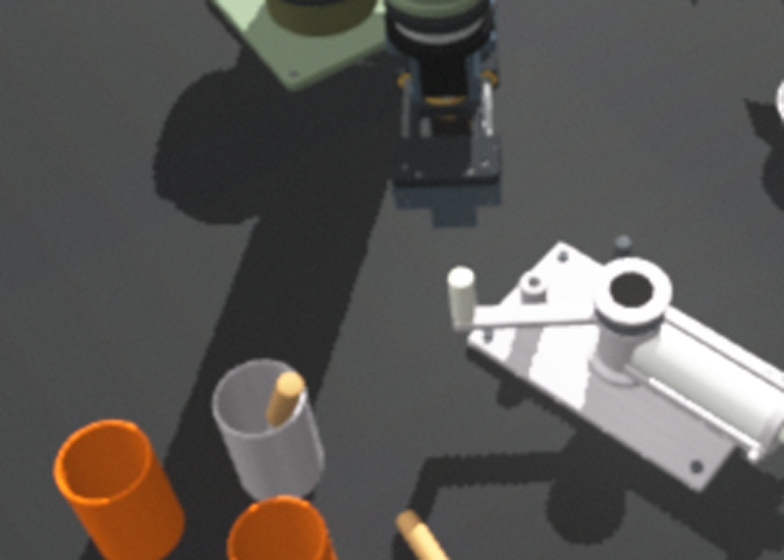

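View pics/w6.png

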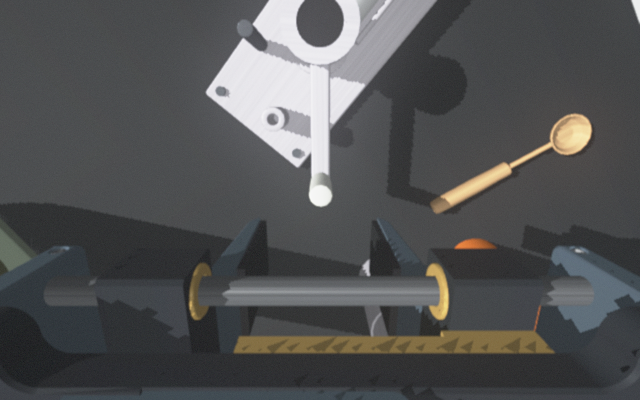

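The rod stands inside the pot with its grip against the rim. The handle is at (320,195) against a predicted (319,194), so it lies on the jaw centre line. I'll descend and pinch.

```bash
python3 -m creep '[[0.35,-0.6,1.2,35,0,0,0],[0.35,0,0,45,0,0,0],[0.35,0,0,40,0,0,0],[0.35,0,0,22,0,0,0],[0.35,0,0,7,0,0,0]]' 55; python3 -m creep '[[0.35,0,0,0,0,0,0],[0.9,0,0,0,0,0,0],[0.9,0,0,0,0,0,0],[0.9,0,0,0,0,0,0],[0.9,0,0,0,0,0,0]]'
python3 - <<'E'
from h import *
st=state();print(st['ee_pos'],st['ee_rot'],st['force'],st['gripper_width'])
piv=np.array([609.1,-23.4]);d=st['ee_pos'][:2]-piv;print(np.hypot(*d),np.degrees(np.arctan2(d[1],d[0])))
# step for arc: rotate tool by +a about tool z (cw from above), tool x points to the pivot, radius r
for a in [4,8,10]:
    A=np.radians(a);r=150
    print(a,'x',r*(1-np.cos(A)),'y',-r*np.sin(A))
E
```

```text
time_s: 10.72
ee_pos: [525.6, -149.3, 111.3]
ee_rot: [-179.8, 0.1, 56.2]
force: [-0.7, 0.4, 0.7]
gripper_width: 59.7
time_s: 11.35
ee_pos: [526.6, -149.8, 113.2]
ee_rot: [-180.0, 0.0, 56.3]
force: [-3.8, 1.3, 2.1]
gripper_width: 22.4
[ 526.57685688 -149.82066084  113.17841161] [-1.79996738e+02  7.96557245e-04  5.63160141e+01] [-3.82598481  1.33446423  2.0746406 ] 22.426469903661545
150.97103244587115 -123.13514717655106
4 x 0.36539246102637035 y -10.463471061618796
8 x 1.4597896887644457 y -20.875965144009815
10 x 2.278837048168797 y -26.04722665003955
```

Pinched at 22 mm, on the 150 mm radius. I'll swing clockwise in 6° arc steps, with the tool turning along with the lever.

```bash
python3 -m creep '[[0.9,0.2,-7.8,0,0,0,3],[0.9,0.8,-15.7,0,0,0,6],[0.9,0.8,-15.7,0,0,0,6],[0.9,0.8,-15.7,0,0,0,6],[0.9,0,0,0,0,0,0]]' 55
python3 - <<'E'
from h import *
st=state();print(st['ee_pos'],st['ee_rot'],st['force'],st['gripper_width'])
piv=np.array([609.1,-23.4]);d=st['ee_pos'][:2]-piv;print(np.hypot(*d),np.degrees(np.arctan2(d[1],d[0]))%360)
E
```

```text
time_s: 11.98
ee_pos: [487.2, -112.2, 113.2]
ee_rot: [179.9, 0.0, 35.5]
force: [-0.1, -5.0, 0.7]
gripper_width: 21.4
[ 487.24615864 -112.17023325  113.20680429] [1.79910299e+02 3.21475211e-02 3.54563480e+01] [-0.13303711 -4.97931497  0.73528786] 21.413791674484482
150.75978563593503 216.07324888084497
```

```bash
python3 -m creep '[[0.9,0.8,-15.7,0,0,0,6],[0.9,0.8,-15.7,0,0,0,6],[0.9,0.8,-15.7,0,0,0,6],[0.9,0.8,-15.7,0,0,0,6],[0.9,0.8,-15.7,0,0,0,6]]' 55;python3 -m creep '[[0.9,0.8,-15.7,0,0,0,6],[0.9,0.8,-15.7,0,0,0,6],[0.9,0.8,-15.7,0,0,0,6],[0.9,0,0,0,0,0,0]]' 
python3 - <<'E'
from h import *
st=state();print(st['ee_pos'],st['ee_rot'],st['force'],st['gripper_width'],st['qpos'])
piv=np.array([609.1,-23.4]);d=st['ee_pos'][:2]-piv;print(np.hypot(*d),np.degrees(np.arctan2(d[1],d[0]))%360)
E
```

```text
time_s: 12.6
ee_pos: [459.8, -40.0, 113.2]
ee_rot: [179.9, 0.1, 5.3]
force: [-1.7, -5.3, 1.6]
gripper_width: 21.2
time_s: 13.1
ee_pos: [462.5, 7.2, 113.2]
ee_rot: [179.8, 0.1, -12.5]
force: [-4.4, -5.8, 4.9]
gripper_width: 21.0
[462.50797679   7.18995478 113.15365246] [ 1.79838749e+02  1.14584110e-01 -1.24804224e+01] [-4.44203303 -5.79375177  4.89978625] 21.01007679100802 [ -0.43686173  13.8138378  112.30631639  -0.16532395  54.02566712
 102.14068474]
149.74967980999367 168.21300141275273
```

```bash
python3 -m creep '[[0.9,0.2,-7.8,0,0,0,3],[0.9,0.1,-4,0,0,0,1.5],[0.9,0,0,0,0,0,0],[0.9,0,0,0,0,0,0]]' 60
python3 -m creep '[[0.9,0,-2,0,0,0,0.8],[0.9,0,0,0,0,0,0],[0.9,0,0,0,0,0,0]]' 60
python3 -m creep '[[0.9,0,-2,0,0,0,0.8],[0.9,0,0,0,0,0,0],[0.9,0,0,0,0,0,0]]' 60
python3 - <<'E'
from h import *
st=state();print(st['ee_pos'],st['ee_rot'],st['force'],st['gripper_width'])
piv=np.array([609.1,-23.4]);d=st['ee_pos'][:2]-piv;print(np.hypot(*d),np.degrees(np.arctan2(d[1],d[0]))%360)
E
```

```text
time_s: 13.6
ee_pos: [465.3, 18.0, 113.2]
ee_rot: [179.8, 0.1, -17.0]
force: [-4.3, -5.4, 5.2]
gripper_width: 21.0
time_s: 13.98
ee_pos: [465.9, 19.9, 113.1]
ee_rot: [179.8, 0.1, -17.8]
force: [-4.7, -4.9, 5.5]
gripper_width: 21.3
time_s: 14.35
ee_pos: [466.3, 21.4, 113.2]
ee_rot: [179.8, 0.1, -18.6]
force: [-4.4, -7.0, 5.9]
gripper_width: 21.3
[466.33901012  21.36067222 113.15491119] [ 1.79776743e+02  1.24389282e-01 -1.85770517e+01] [-4.42048082 -6.95306679  5.92362779] 21.341581719177192
149.61356224426146 162.59192760192462
```

Contact seems about to begin. I'll press in small steps and watch the force.

```bash
for i in 1; do python3 -m creep '[[0.9,0,-1.5,0,0,0,0],[0.9,0,0,0,0,0,0]]' 60; python3 -m creep '[[0.9,0,-1.5,0,0,0,0],[0.9,0,0,0,0,0,0]]' 60;python3 -m creep '[[0.9,0,-1.5,0,0,0,0],[0.9,0,0,0,0,0,0]]' 60;  done
```

```text
time_s: 14.6
ee_pos: [466.4, 21.7, 113.1]
ee_rot: [179.6, 0.1, -18.5]
force: [-5.5, -11.5, 5.5]
gripper_width: 21.1
time_s: 14.85
ee_pos: [466.5, 22.0, 113.1]
ee_rot: [179.5, 0.1, -18.5]
force: [-7.1, -15.6, 8.3]
gripper_width: 21.2
time_s: 15.1
ee_pos: [466.6, 22.3, 113.1]
ee_rot: [179.4, 0.1, -18.5]
force: [-8.4, -20.6, 8.2]
gripper_width: 20.9
```

The TCP advanced only 0.3 mm per 1.5 mm commanded while the force rose to about 21 N, so the bar is on its stop. I'll check by eye, and check the rod and pot too.

```bash
python3 - <<'E'
from h import *
f=save('scene','s7');crop('s7',110,60,410,285,2.6,'s7c');save('wrist','w7');save('top','t7')
st=state();print(st['force'],st['torque'],st['gripper_width'],st['ee_pos'])
E
```

```text
[ -6.93282189 -20.85204089   8.44817275] [-2.54215892  0.93946994 -0.0811974 ] 20.89178608662976 [466.5862313   22.30325769 113.10314628]
```

View pics/s7c.png

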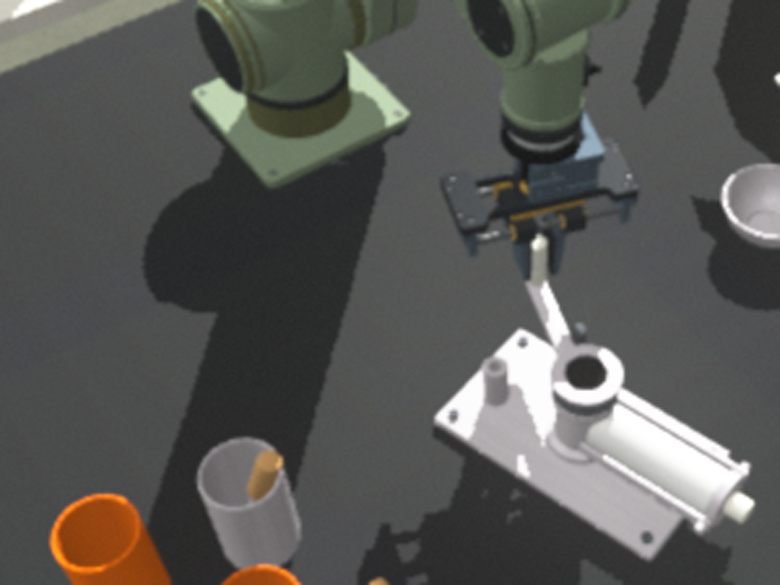

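View pics/w7.png

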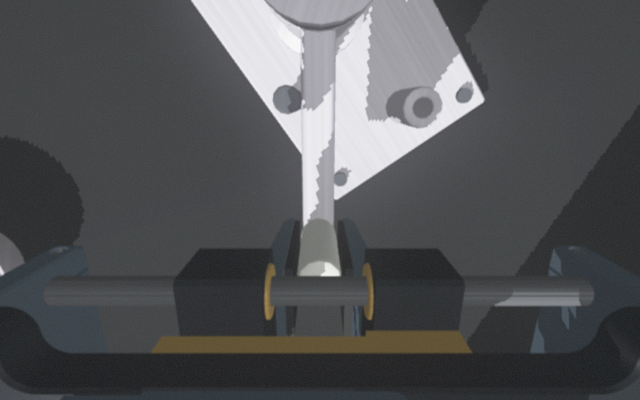

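View pics/t7.png

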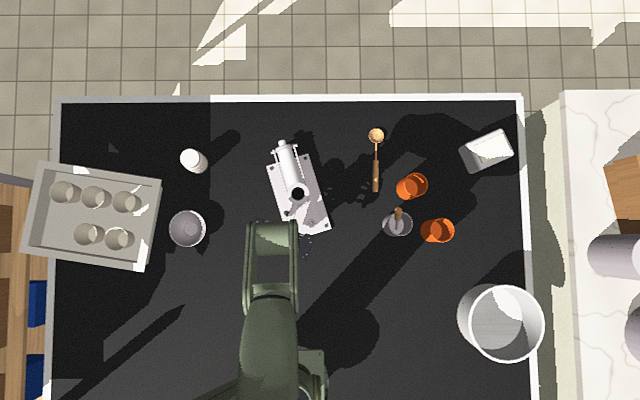

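The wrist view shows the bar's left edge at about (302,98), touching the stop post at (287,98). The rod stands in the pot at (397,220) in the top view, and the bystanders haven't moved. I'll do a short hold check, then hand in.

```bash
python3 -m creep '[[0.9,0,0,0,0,0,0],[0.9,0,0,0,0,0,0],[0.9,0,0,0,0,0,0],[0.9,0,0,0,0,0,0]]' 60; python3 -c "
from h import *
print(job_done())"
```

```text
time_s: 15.75
ee_pos: [466.6, 22.3, 113.1]
ee_rot: [179.4, 0.1, -18.5]
force: [-8.3, -20.1, 9.3]
gripper_width: 21.3
the job is handed in; nothing more can be done
None
```

I pulled the locking rod out of its socket and stood it in the steel pot. Then I swung the valve lever round to its stop post and handed the job in at about 16 s, still holding it there.

- **Lever:** the wrist picture shows the bar against the stop post. The tool barely advanced as I kept pressing, and the force rose to about 21 N. Over a final half-second hold the position, the grip (about 21 mm) and the force stayed steady. By position the handle sat at about 162° from the pivot, against about 161.9° expected at the stop.
- **Rod and pot:** the scene and top pictures show the pot upright with the rod inside it. The rod leans, with its grip against the pot's rim. It tipped to the far side from where I set it down, but it is well contained.
- **Bystanders:** the bowl, jar, spoon and orange look-alikes look unmoved in the top picture.
- **Disagreement:** at the stop the force sensor also read about 8–9 N upward on the tool, which I put down to tilt in the grip. No check failed.

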